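# Press the maker's mark into a medal tag

## Task

Press the maker's mark into the tail of the medal tag: slide its tail between the guides under the press until its end meets the back stop, let go of it, then swing the hand lever down to its stop and ease it back up under control, without letting it fly back. Then take the tag out and lay it flat in the grey tray, leaving the lever fully up and the other things on the bench where they are; do not drop or fling the tag.

Things in the scene. Friction and masses are not known exactly. Their poses are not given: they have to be found in the camera images.
- press: bench marking press, fixed, 215 mm high. Origin on the table under the ram (round punch); x points into the press (the way the tag slides in), y left, z up. Steel bed 120 mm wide, top at z = 25 mm, from x = -175 to +115. The head (y = +-45) spans x = -20 to +90, its ram guide 35 mm and the raised ram 22 mm above the bed; the ram follows the lever to just above the tag
- press_stop (a point): point on the bed's top at the foot of the back stop's face, midway between the guides: where the middle of the tail's end belongs; (15, 0, 25) mm in the press frame, axes as the press's. Stop 50 mm wide, 10 high. Two guides 8 mm high run from 55 mm before this point to 5 mm before it, 34 mm apart, with flared mouths out to 68 mm before it
- lever (a joint): hand lever on the left (+y) side of the press: 0 = fully up, home (35 degrees above level), grows as it is pushed down, stop at 0.80 rad (11 degrees below level). A spring lifts it: about 6 N at the handle at the top, 13 N at the stop; let go when down, it flies back
- lever_grip (a point): point on the centre line of the black handle bar (22 mm thick, level, along the press's x): 38 mm from its free end (-x), 54 mm from the steel arm (+x; 16 mm thick). Circles point lever_pivot at radius 180 mm: at home 147 mm left of and 103 mm above it (273 mm over the table), at the stop 177 mm left and 34 mm below (136 mm over the table)
- lever_pivot (a point): fixed point on the lever's level axis, which runs along the press's x; in the press frame at (48, 20, 170) mm, level with lever_grip in x
- tag: the steel medal tag, loose, lollipop-shaped, about 250 g, 168 mm long: flat tail 28 mm wide, 8 thick; round head 56 mm across, 8 thick, raised middle (11.5 in all), its centre at x = -42 mm. Origin on the underside of the tail near the centre of mass, 98 mm from the tail's end: a good place to grip across. x along the tail to its end, z up. Starts flat on the table, left or right
- tag_tip (a point): middle of the tail's end, on the underside, at x = 98 mm of the tag
- tray: grey shallow open tray, fixed, 250 x 140 mm outside (long along its x), walls 5 mm thick, 16 mm high, floor top 5 mm above the table. Origin under its centre. It stands at the left or right, across from where the tag starts
- blanks: stack of five plain steel discs, 44 mm across, 20 mm high; a bystander; origin under its centre
- short_tag: short plain rectangular steel tag without a round head, 70 x 28 x 6 mm; a bystander, not the part to mark; origin under its centre
- jar: small lidded jar, 60 mm across, 65 mm high; a bystander; origin under its centre
- calliper: calliper lying flat, 190 mm long, its legs 55 mm to one side, 10 mm high; a bystander; origin under the middle of its bar
- phone: phone lying flat, 150 x 72 x 9 mm; a bystander; origin under its centre
- mouse: computer mouse, 100 x 58 x 34 mm; a bystander; origin under its centre
Things that resemble listed ones, but are neither listed nor needed, are in the scene too. What is shaped like the tag but yellow is not meant.

How it is judged:
On the way, in this order (a step that is already met when the one before it is completed fails the run):
1. the tag lies on the bed, its tail's end against the back stop between the guides, let go (x of tag_tip in the frame of press_stop between -0.005 and 0.003 m and y of tag_tip in the frame of press_stop between -0.007 and 0.007 m and z of tag_tip in the frame of press_stop between -0.003 and 0.003 m and angle between the x axis of tag and the x axis of press, either way round below 0.12 rad and angle between tag's own z axis and vertical below 0.06 rad and contact force between the fingers and tag below 0.3 N and value of joint lever below 0.1 rad), for 0.2 s.
2. the lever is swung to its stop with the tag in place (x of tag_tip in the frame of press_stop between -0.005 and 0.003 m and y of tag_tip in the frame of press_stop between -0.007 and 0.007 m and z of tag_tip in the frame of press_stop between -0.003 and 0.003 m and angle between the x axis of tag and the x axis of press, either way round below 0.12 rad and angle between tag's own z axis and vertical below 0.06 rad and contact force between the fingers and tag below 0.3 N and value of joint lever above 0.76 rad), for 0.1 s.
3. the lever is back fully up, the tag still in place (x of tag_tip in the frame of press_stop between -0.005 and 0.003 m and y of tag_tip in the frame of press_stop between -0.007 and 0.007 m and z of tag_tip in the frame of press_stop between -0.003 and 0.003 m and angle between the x axis of tag and the x axis of press, either way round below 0.12 rad and angle between tag's own z axis and vertical below 0.06 rad and value of joint lever below 0.05 rad), for 0.1 s.
At the end, for the whole second after the job is handed in: The tag lies flat (within 0.03 rad) and at rest on the tray's floor, inside its walls (origin within 90 mm along and 55 mm across of the tray's centre, 2 to 9 mm above the table), and the lever is fully up (under 0.05 rad) (x of tag in the frame of tray between -0.09 and 0.09 m and y of tag in the frame of tray between -0.055 and 0.055 m and z of tag in the frame of tray between 0.002 and 0.009 m and angle between tag's own z axis and vertical below 0.03 rad and linear speed of tag below 0.02 m/s and value of joint lever below 0.05 rad); the robot touches nothing.
It fails at once if the lever flies back (rises faster than 2.5 rad/s, 0.45 m/s at the handle) (velocity of joint lever below -2.5 rad/s).
It fails at once if the tag is dropped or flung (faster than 1 m/s) (linear speed of tag above 1 m/s).
It fails at once if another thing on the bench (discs, short tag, jar, calliper, phone or mouse) is moved by more than 25 mm (distance of any of blanks, short_tag, jar, calliper, phone, mouse from where it was at the start of the episode above 0.025 m).
It also fails if it takes over 72 s, if anything falls off the work surface, if the arm or the gripper's body presses on something with over 40 N, if the wrist force passes 120 N, or if a joint passes its speed limit or range.

## Robot

A 7-joint arm with a two-finger parallel gripper is mounted at the origin on the work surface. World frame = base frame: x ahead of the robot, y to its left, z up, the work surface at z = 0. Lengths are in m, angles in rad, forces in N, time in s.
With the tool pointing down it reaches from about 0.4 to 0.85 m from the base axis. Payload 10.4 kg.
Tool frame: the origin (TCP) lies between the finger pads; the fingertips stand 14 mm ahead of it and the grasp point (between the pads) lies 5 mm behind it; z points along the fingers, y is the direction in which the jaws open and shut (so a half turn about z gives the same grasp; the last joint's range is limited). The gripper opens to 87 mm and grips with 3 to 60 N. Pads are 19 mm wide; open, the fingers measure 117 mm over their backs; the gripper's body (75 mm by 190 mm) begins 51 mm behind the grasp point.
Start: joints at [1.266, 0.332, -0.065, 1.46, 0.022, 1.35, -0.088], TCP at [0.174, -0.6, 0.237] pointing down, gripper open.
Joint ranges: [-2.6, 2.6], [-0.5, 2.12], [-1.47, 1.34], [0.16, 2.42], [-1.27, 4.41], [0.06, 2.06], [-2.6, 2.6]. Speed limits (rad/s): [2.22, 2.22, 2.79, 2.79, 3.14, 3.14, 3.14].

## Interface

Orientations are given as a 3x3 rotation matrix whose columns are the frame's x, y, z axes.
In Python, from workcell import arm, jaws, get_image, camera_params, sensors gives the robot as it stands. Calls block until the motion is done:
- arm.reach(position, orientation): joint-space move of the TCP to a pose.
- arm.line_to(position, orientation=None, speed=0.15, until_force=None): straight line of the TCP; orientation=None keeps the orientation; speed is the mean speed in m/s. With until_force (N) it stops when the force on the tool has changed by that much, and returns True; else False.
- arm.set_joints(angles): joint-space move.
- jaws.set_gripper(opening, strength=None): opening from 0.0 (shut) to 1.0 (fully open); strength is the grip in N (None keeps the last); returns when the fingers have stopped.
- arm.dwell(seconds).
- arm.inverse_kinematics(position, orientation): joint angles nearest the present ones, or None.
- get_image(name): name is "side" or "top"; returns (picture, depth): 480x640x3 uint8, red, green, blue; 480x640 float32, m along the optical axis (not along the pixel's ray), 0 where there is no reading.
- camera_params(name): a dict with "fx", "fy", "cx", "cy" (pixels), "rvec" (rotation vector, rad) and "tvec" (3), from world to camera coordinates, as OpenCV has them. Camera axes: x right, y down, z forward; pixel columns grow to the right and rows downward; lengths in m; the calibration is good to about 2 mm. A picture is of the moment at which its call begins. camera_params takes no time and is no camera call.
A pose or a line that the arm cannot do raises arm.PlanningError and nothing moves.
- arm.finish_job(): hands the job in, once; it reports no verdict.
Readings, each from a call of its own:
- sensors.read_time(): time.
- sensors.read_joint_pos(): joint angles.
- sensors.read_qd(): joint speeds.
- sensors.read_tau(): joint torques, N m.
- sensors.read_position(): TCP position.
- sensors.read_ee_rot(): TCP orientation.
- sensors.read_wrist_force(): force on the tool from outside, world axes, zero at the start.
- sensors.read_wrist_torque(): the same for the moment, N m.
- sensors.read_finger_gap(): opening from 0.0 (shut) to 1.0 (fully open).
Only numpy, scipy, OpenCV 4.12 (cv2) and the standard library are available. Lean on these libraries where they do the work, as an engineer would, in place of code of your own. Each camera call takes 0.05 s, during which the arm holds its last target. There are 200 camera calls.

## Working session

There is one attempt and no reset: what is moved stays moved. The work goes in short steps, each a Python script; the robot and the scene stay as the last script left them, time stands still between calls to the robot, and variables do not carry over. Pictures are saved under pics/ and viewed, about 8 in all and at most 12, crops included, and the job is handed in when it is done.

```bash
ls; mkdir -p pics; python3 - <<'E'
from workcell import *
import cv2,numpy as np
for n in("top","side"):
    im,d=get_image(n); cv2.imwrite(f"pics/{n}0.png",im[:,:,::-1]); np.save(f"pics/{n}0.npy",d); p=camera_params(n); print(n,p, (-cv2.Rodrigues(np.array(p["rvec"]))[0].T@np.array(p["tvec"]).reshape(3)).round(3))
print(sensors.read_time(), sensors.read_position(), sensors.read_ee_rot())
E
```

```text
pics
top {'fx': 442.1855737485607, 'fy': 442.1855737485607, 'cx': 326.11028372007917, 'cy': 241.4686288803127, 'rvec': array([ 2.13859713, -2.095333  ,  0.16592039]), 'tvec': array([0.00261569, 0.55668712, 1.15592577])} [ 0.342 -0.016  1.237]
side {'fx': 504.3828565842061, 'fy': 504.3828565842061, 'cx': 317.1777279789307, 'cy': 244.11855958867102, 'rvec': array([ 2.46850183, -0.0597831 ,  0.03630289]), 'tvec': array([-0.53684391,  0.13028839,  1.74761324])} [ 0.468 -1.013  1.454]
0.1 [ 0.1736876  -0.60005822  0.23587354] [[ 9.60562536e-01  2.78063739e-01 -4.14251831e-04]
 [ 2.78064035e-01 -9.60561873e-01  1.13142040e-03]
 [-8.33075291e-05 -1.20198858e-03 -9.99999274e-01]]
```

View pics/top0.png

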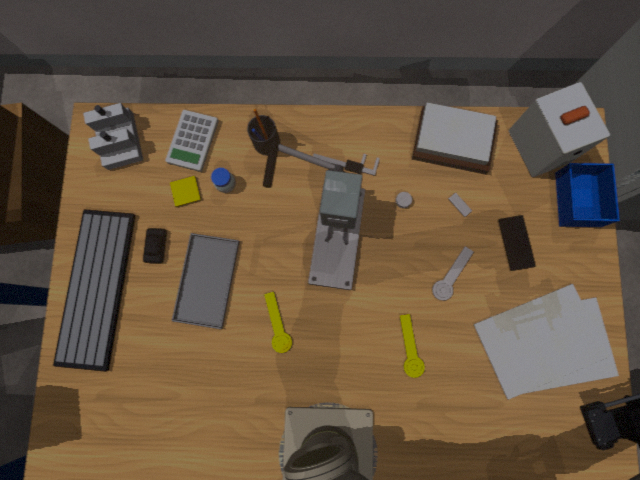

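View pics/side0.png

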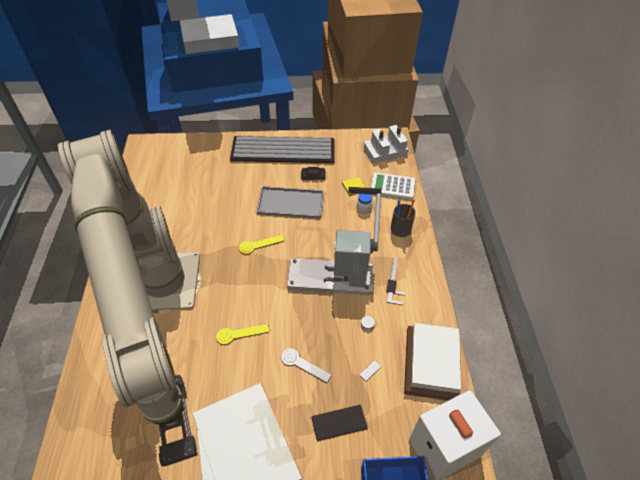

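The top view shows:
- **Lollipop shapes:** (453,274) is steel; (278,322) and (411,345) are yellow and so excluded. The steel one fits the tag.
- **Other parts:** the tray is at (207,280), the press at (340,230) with its lever handle at (271,167), and the short tag at (459,205).

I'll confirm in an enlarged crop and measure.

```bash
cat > h.py <<'E'
from workcell import *
import cv2,numpy as np
def ray(n,uv,z):
    p=camera_params(n);R=cv2.Rodrigues(np.array(p["rvec"]))[0];t=np.array(p["tvec"]).reshape(3)
    uv=np.atleast_2d(np.array(uv,float));c=-R.T@t
    d=np.c_[(uv[:,0]-p["cx"])/p["fx"],(uv[:,1]-p["cy"])/p["fy"],np.ones(len(uv))]@R
    return c+d*((z-c[2])/d[:,2])[:,None]
def cloud(n,D):
    p=camera_params(n);R=cv2.Rodrigues(np.array(p["rvec"]))[0];t=np.array(p["tvec"]).reshape(3)
    v,u=np.mgrid[:480,:640]
    P=np.stack([(u-p["cx"])/p["fx"]*D,(v-p["cy"])/p["fy"]*D,D],-1)
    return (P-t)@R
def proj(n,P):
    p=camera_params(n);K=np.array([[p["fx"],0,p["cx"]],[0,p["fy"],p["cy"]],[0,0,1]])
    return cv2.projectPoints(np.atleast_2d(np.array(P,float)),np.array(p["rvec"]),np.array(p["tvec"]),K,None)[0][:,0]
E
python3 - <<'E'
from h import *
im=cv2.imread("pics/top0.png");D=np.load("pics/top0.npy")
C=cloud("top",D)
hsv=cv2.cvtColor(im,cv2.COLOR_BGR2HSV)
def comp(mask,seed):
    n,l,s,c=cv2.connectedComponentsWithStats(mask.astype(np.uint8));w=l[seed[1]-6:seed[1]+7,seed[0]-6:seed[0]+7];w=w[w>0];return l==np.bincount(w).argmax()
# non-wood: low saturation
lo=hsv[:,:,1]<75
print("S wood",hsv[330,340],"tag",hsv[265,457],"bed",hsv[270,330],"tray",hsv[280,205])
for nm,seed in(("tag",(457,265)),("tray",(205,280)),("press",(330,265))):
    m=comp(lo,seed);v,u=np.nonzero(m);r=cv2.minAreaRect(np.c_[u,v].astype(np.float32));print(nm,m.sum(),r, "z",np.percentile(C[m][:,2],[2,20,50,80,98]).round(3))
    np.save(f"pics/m_{nm}.npy",m)
# bed: points z near .025
z=C[:,:,2];reg=np.zeros_like(z,bool);reg[130:310,300:385]=1
bm=reg&(z>.018)&(z<.029);v,u=np.nonzero(bm);print("bed",bm.sum(),np.percentile(z[bm],[10,50,90]))
top=reg&(z>.19);v,u=np.nonzero(top);r=cv2.minAreaRect(C[top][:,:2].astype(np.float32));print("headtop",top.sum(),r,np.median(z[top]))
r=cv2.minAreaRect(C[bm][:,:2].astype(np.float32));print("bedrect",r)
# handle black
k=np.zeros_like(z,bool);k[130:200,255:290]=1
hm=k&(z>.25)&(z<.30);print("handle",hm.sum(),cv2.minAreaRect(C[hm][:,:2].astype(np.float32)),np.percentile(z[hm],[5,50,95]))
a=cv2.resize(im[130:310,300:480],None,fx=3.3,fy=3.3,interpolation=cv2.INTER_CUBIC)
cv2.imwrite("pics/crop1.png",a)
E
```

```text
S wood [ 16 142 129] tag [165  18 116] bed [174  12 108] tray [128  10  98]
tag 767 ((454.725830078125, 274.80474853515625), (20.909423828125, 59.32734298706055), 39.0355110168457) z [0.    0.006 0.008 0.01  0.013]
tray 4520 ((205.09616088867188, 280.5192565917969), (50.990196228027344, 91.97846221923828), 11.309932708740234) z [-0.     0.003  0.005  0.008  0.018]
press 5514 ((330.85565185546875, 212.62945556640625), (157.43588256835938, 75.60272216796875), 77.06739807128906) z [0.004 0.024 0.029 0.215 0.255]
bed 2585 [0.02167158 0.02462262 0.02741384]
headtop 2011 ((0.555773138999939, -0.03490408509969711), (0.40734001994132996, 0.1372329294681549), 13.520673751831055) 0.21464944259201224
bedrect ((0.5801564455032349, -0.015442214906215668), (0.12015047669410706, 0.2891644239425659), 82.82485961914062)
handle 518 ((0.692487895488739, 0.1283450424671173), (0.04335545748472214, 0.10878237336874008), 81.13102722167969) [0.2620193  0.28087544 0.285073  ]
```

View pics/crop1.png

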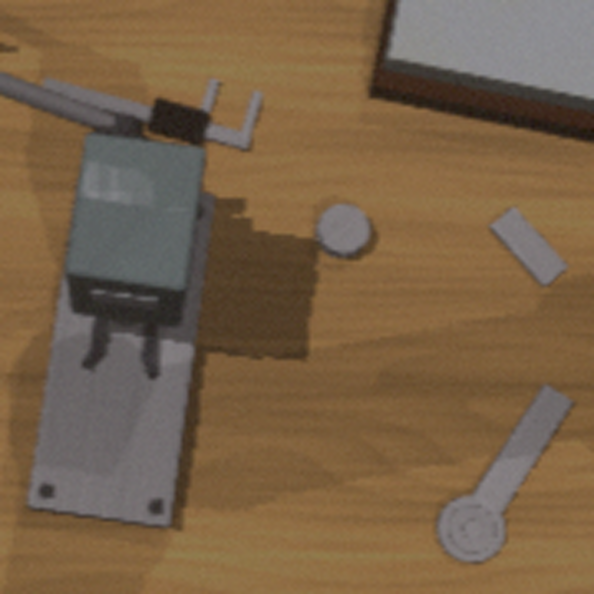

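The crop shows a steel lollipop: round head with a raised middle at full-image (443,290), tail end at (470,249). That confirms it as the tag. The plain rectangle at (459,205) is the short tag. Next come precise poses.

```bash
cat > m.py <<'E'
from h import *
im=cv2.imread("pics/top0.png");D=np.load("pics/top0.npy");C=cloud("top",D);z=C[:,:,2]
deg=np.degrees
# tag
m=np.load("pics/m_tag.npy");v,u=np.nonzero(m);P=ray("top",np.c_[u,v],.008)[:,:2]
dt=cv2.distanceTransform(m.astype(np.uint8),cv2.DIST_L2,5)
hv,hu=np.unravel_index(dt.argmax(),dt.shape);h0=ray("top",[[hu,hv]],.008)[0,:2]
tail=P[np.linalg.norm(P-h0,axis=1)>.04]
c=tail.mean(0);w=np.linalg.svd(tail-c)[2][0];w*=np.sign(w@(c-h0));n=np.array([-w[1],w[0]])
s=(P-c)@w;t=(P-c)@n
ts=(tail-c)@n;print("tag yaw",deg(np.arctan2(w[1],w[0])),"len",s.max()-s.min(),"tailw",np.percentile(ts,[2,98]),"headw",np.ptp(t))
org=c+w*((s.max()+s.min())/2+14-0)*1 - w*0
# middle of tag is 98-84=14 ahead of origin
org=c+w*((s.max()+s.min())/2-.014);print("tag org",org, "head ctr chk",org-.042*w,h0)
# tray
m=np.load("pics/m_tray.npy");v,u=np.nonzero(m);r=cv2.minAreaRect(ray("top",np.c_[u,v],.012)[:,:2].astype(np.float32));print("tray",r)
# press bed edges: per-row edges of the front visible part
m=np.load("pics/m_press.npy")
L=[];Rr=[]
for row in range(232,280):
    x=np.nonzero(m[row,290:390])[0]+290;L.append((x.min()-.5,row));Rr.append((x.max()+.5,row))
for nm,e in(("L",L),("R",Rr)):
    q=ray("top",e,.025)[:,:2].astype(np.float32);f=cv2.fitLine(q,cv2.DIST_HUBER,0,.001,.001).ravel();print(nm,deg(np.arctan(f[1]/f[0])),f[2:], "end",q[0],q[-1])
F=[]
for col in range(318,346):
    y=np.nonzero(m[250:310,col])[0]+250;F.append((col,y.max()+.5))
q=ray("top",F,.025)[:,:2].astype(np.float32);f=cv2.fitLine(q,cv2.DIST_HUBER,0,.001,.001).ravel();print("F",deg(np.arctan(f[1]/f[0])),f[2:])
# handle (dark)
g=im.max(2);k=np.zeros_like(z,bool);k[140:195,255:285]=1
hm=k&(g<45)&(z>.24);q=C[hm];print("handle",hm.sum(),cv2.minAreaRect(ray("top",np.c_[np.nonzero(hm)[::-1]],.28)[:,:2].astype(np.float32)))
# cup/pens, jar
for nm,(a,b,c_,d) in dict(cup=(105,155,245,264),jar=(165,195,210,237)).items():
    s=C[a:b,c_:d].reshape(-1,3);s=s[s[:,2]>.03];print(nm,s.min(0).round(3),s.max(0).round(3))
head=(z>.205)&(z<.225);head[:, :300]=0;head[:,385:]=0;head[:150]=0;head[260:]=0
print("headtop",cv2.minAreaRect(C[head][:,:2].astype(np.float32)))
E
python3 m.py
```

```text
tag yaw -33.60030137988952 len 0.16834722627185883 tailw [-0.01409057  0.01412486] headw 0.05659012431036573
tag org [ 0.47016911 -0.33085548] head ctr chk [ 0.43518654 -0.30761285] [ 0.43424673 -0.30717115]
tray ((0.448697566986084, 0.34886693954467773), (0.14227041602134705, 0.24979884922504425), 82.2567138671875)
L -7.3266225 [0.52103287 0.05379962] end [0.5874361  0.04490889] [0.4554239  0.06338098]
R -7.4033375 [ 0.53837144 -0.07046966] end [ 0.5896537  -0.07799566] [ 0.45793256 -0.06001276]
F 83.18414 [ 0.4348818 -0.0029174]
handle 337 ((0.694362461566925, 0.13766059279441833), (0.10519832372665405, 0.05039691552519798), 13.557429313659668)
cup [ 0.342 -0.016  0.03 ] [0.901 0.237 1.237]
jar [ 0.342 -0.016  0.031] [0.757 0.339 1.237]
headtop ((0.6612141132354736, -0.0014839470386505127), (0.1374848634004593, 0.13830530643463135), 83.05325317382812)
```

Tag length, tail width, head size, tray and bed width all match the given sizes. Now the grasp.

```bash
cat >> h.py <<'E'
def Rz(d):
    a=np.radians(d);c,s=np.cos(a),np.sin(a);return np.array([[c,s,0],[s,-c,0],[0,0,-1.]])
PY=-7.35;PO=np.array([.6096,-.0189,0]);_a=np.radians(PY);PR=np.array([[np.cos(_a),-np.sin(_a),0],[np.sin(_a),np.cos(_a),0],[0,0,1]])
def W(x,y,z): return PO+PR@np.array([x,y,z])/1000
def P(p): return (PR.T@(np.array(p)-PO)*1000).round(1)
TAG=np.array([.4702,-.3309]);TY=-33.6;TRAY=np.array([.4487,.3489]);TRY=-7.75
E
python3 - <<'E'
from h import *
for nm,p,d in(("tag",[*TAG,.0165],TY),("entry",W(-160,0,45),PY),("in",W(-83,0,42),PY),("lever",W(48,167,300),PY),("leverdn",W(48,197,161),PY),("tray",[*TRAY,.03],TRY)):
    print(nm,[None if (q:=arm.inverse_kinematics(p,Rz(d+k))) is None else np.round(q,2).tolist() for k in (0,180)])
jaws.set_gripper(.6,30)
arm.reach([*TAG,.12],Rz(TY)); arm.line_to([*TAG,.0165],speed=.12)
g=jaws.set_gripper(0,30);print(g,sensors.read_finger_gap(),sensors.read_position(),sensors.read_wrist_force())
arm.line_to([*TAG,.13],speed=.15)
print(sensors.read_finger_gap(),sensors.read_wrist_force(),sensors.read_time())
im,d=get_image("top");cv2.imwrite("pics/top1.png",im[:,:,::-1]);np.save("pics/top1.npy",d)
im2,d=get_image("side");cv2.imwrite("pics/s1.png",cv2.resize(np.hstack([im[170:370,360:560],im2[270:470,200:400]])[:,:,::-1],None,fx=2,fy=2,interpolation=cv2.INTER_CUBIC))
E
```

```text
tag [[0.7, 0.45, -0.2, 1.8, 0.11, 0.9, -1.71], [0.96, 0.5, -0.52, 1.78, 0.3, 0.93, 1.3]]
entry [[0.65, 0.26, -0.81, 2.07, 0.24, 0.9, -2.0], [0.81, 0.32, -0.99, 2.06, 0.34, 0.93, 1.07]]
in [[0.57, 0.43, -0.75, 1.89, 0.35, 0.96, -2.04], [0.74, 0.51, -0.97, 1.88, 0.5, 1.01, 1.0]]
lever [[0.31, 0.65, -1.02, 1.1, 0.54, 1.64, -2.26], [0.3, 0.65, -1.0, 1.11, 0.53, 1.64, 0.89]]
leverdn [[0.26, 0.73, -0.93, 1.28, 0.57, 1.4, -2.33], [0.31, 0.77, -1.03, 1.28, 0.65, 1.44, 0.77]]
tray [[-0.5, 0.43, -0.29, 1.81, 0.15, 0.93, -2.56], [0.14, 0.75, -1.16, 1.77, 0.76, 1.15, 0.17]]
False 0.31658102576101416 [ 0.47026698 -0.3310473   0.01672925] [-1.39576844  0.01122584  2.68626734]
0.3137570809491367 [-0.62731737  0.7434222  -2.62268354] 4.9917
```

View pics/s1.png

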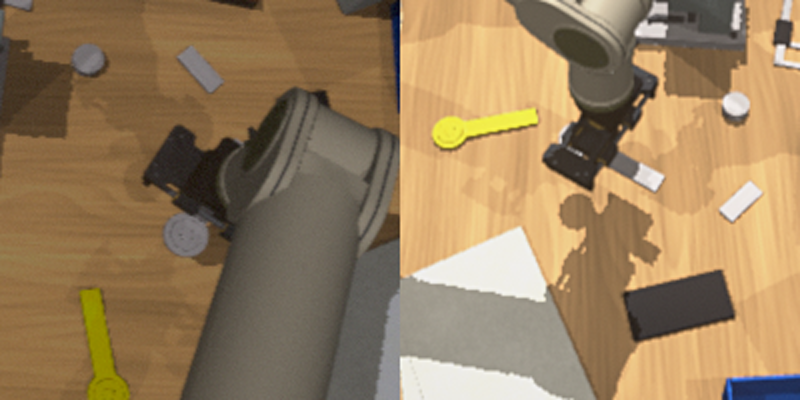

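The tag is held level: gap 27 mm, weight 2.6 N, visible at (185,235) and (620,165) in the two halves of the crop. Next, slide it into the press.

```bash
python3 - <<'E'
from h import *
R=Rz(PY)
arm.reach(W(-162,0,130),R)
arm.line_to(W(-162,0,60),speed=.15)
hit=arm.line_to(W(-162,0,40),speed=.03,until_force=3)
p=sensors.read_position();print("bed",hit,P(p),sensors.read_wrist_force())
q=P(p);z=q[2]+0.3
hit=arm.line_to(W(-105,0,z),R,speed=.06,until_force=12);print("mid",hit,P(sensors.read_position()),sensors.read_wrist_force())
hit=arm.line_to(W(-74,0,z),R,speed=.02,until_force=7);print("stop",hit,P(sensors.read_position()),sensors.read_wrist_force(),sensors.read_finger_gap(),sensors.read_time())
im,d=get_image("side");cv2.imwrite("pics/s2.png",cv2.resize(im[200:340,230:430,::-1],None,fx=4,fy=4,interpolation=cv2.INTER_CUBIC))
E
```

```text
bed True [-1.622e+02 -1.000e-01  4.160e+01] [-2.37010589 -0.39130097  7.49337929]
mid True [-1.621e+02 -1.000e-01  4.160e+01] [-2.52725255 -0.04349053  7.72748349]
stop True [-162.1   -0.    41.6] [-1.3476901   0.57657698  5.70752869] 0.3153401931061842 8.3667
```

View pics/s2.png

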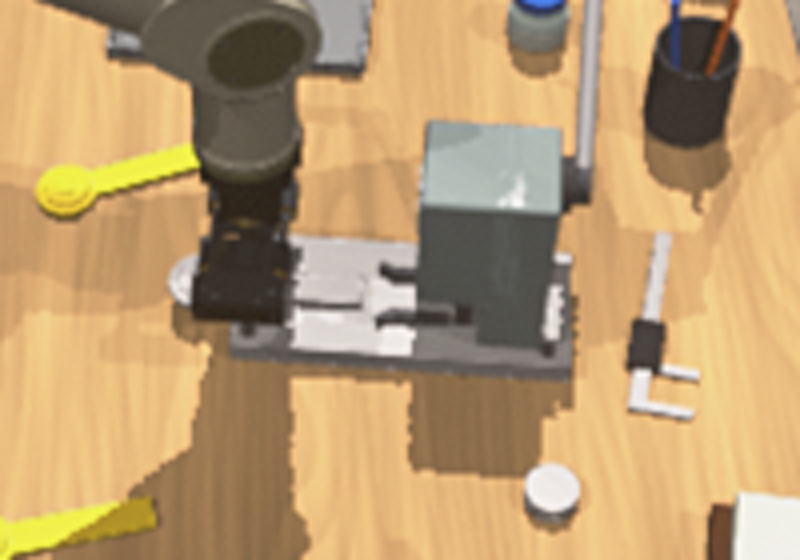

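The tag's tail lies on the bed, pointing at the guide mouths (380,270)/(380,320). The slide stopped at once because relaxing the bed contact changed the force. I'll lift slightly and then slide.

```bash
python3 - <<'E'
from h import *
R=Rz(PY)
f=lambda:(PR.T@sensors.read_wrist_force()).round(1)
arm.line_to(W(-162,0,42.5),R,speed=.02);arm.dwell(.2);print(f(),P(sensors.read_position()))
z=42.5
hit=arm.line_to(W(-110,0,z),R,speed=.05,until_force=15);print("mid",hit,P(sensors.read_position()),f())
if not hit or P(sensors.read_position())[0]>-125:
    arm.dwell(.2)
    hit=arm.line_to(W(-74,0,z),R,speed=.02,until_force=9);print("stop",hit,P(sensors.read_position()),f(),sensors.read_finger_gap())
print(sensors.read_time())
E
```

```text
[ 0.1 -0.4 -3.6] [-162.2   -0.    42.3]
mid False [-110.3   -0.    42.5] [-0.   0.2 -3.2]
stop True [-82.   -0.   41.7] [-1.1  0.7  4.5] 0.31601271658985275
11.5917
```

```bash
python3 - <<'E'
from h import *
R=Rz(PY)
f=lambda:(PR.T@sensors.read_wrist_force()).round(1)
arm.dwell(.3);print(f(),P(sensors.read_position()))
x=P(sensors.read_position())[0]
arm.line_to(W(x-.5,0,42.3),R,speed=.02);arm.dwell(.2);print(f(),P(sensors.read_position()))
hit=arm.line_to(W(-76,0,42.0),R,speed=.015,until_force=12);print(hit,f(),P(sensors.read_position()))
arm.dwell(.2);print(f(),P(sensors.read_position()),sensors.read_finger_gap())
im,d=get_image("side");cv2.imwrite("pics/s3.png",cv2.resize(im[200:340,230:430,::-1],None,fx=4,fy=4,interpolation=cv2.INTER_CUBIC));print(sensors.read_time())
E
```

```text
[ 0.6 -0.2  5.9] [-82.   -0.   41.7]
[ 0.7  0.6 -2.9] [-82.8  -0.1  42. ]
True [-2.1  0.1  5.5] [-81.9  -0.   41.7]
[-0.6  0.4  4.8] [-81.9  -0.1  41.7] 0.3167548040944752
12.875
```

View pics/s3.png

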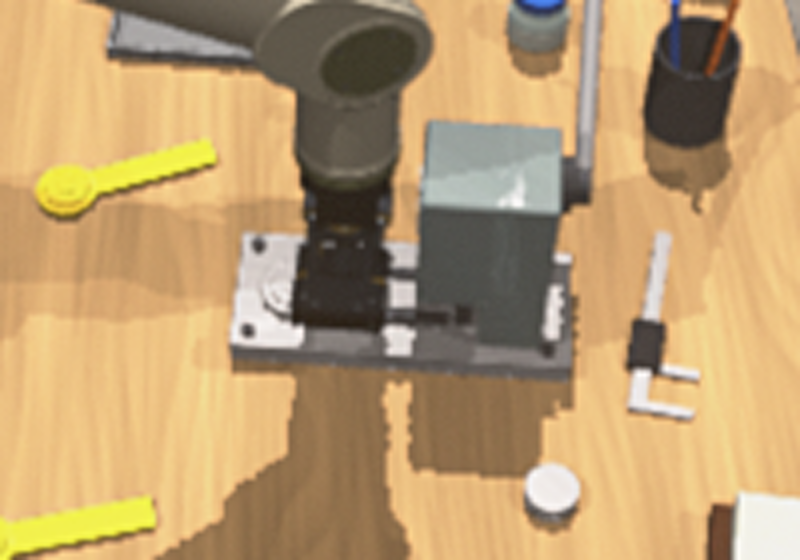

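The tag sits between the guides, its head at (280,295) on the bed, and the push was blocked twice at the same x (−81.9). Release, back off and measure.

```bash
cat > chk.py <<'E'
from h import *
im,d=get_image("top")
g=cv2.cvtColor(im,cv2.COLOR_RGB2GRAY)
C=cloud("top",d);z=C[:,:,2]
L=(C.reshape(-1,3)-PO)@PR;L=L.reshape(480,640,3)*1000
m=(L[:,:,0]>-172)&(L[:,:,0]<-60)&(abs(L[:,:,1])<45)&(L[:,:,2]>29.5)&(L[:,:,2]<42)
n,l,s,c=cv2.connectedComponentsWithStats(m.astype(np.uint8));k=1+s[1:,4].argmax();m=l==k
v,u=np.nonzero(m);q=((ray("top",np.c_[u,v],.033)-PO)@PR)*1000
hd=q[q[:,0]<-98];print("n",m.sum(),"rear x",q[:,0].min(),"head y",hd[:,1].min(),hd[:,1].max(),"tail y by x",[(x,q[abs(q[:,0]-x)<5][:,1].mean().round(1)) for x in(-90,-80,-70)])
print("head z",np.median(L[m][:,2]))
E
python3 - <<'E'
from h import *
f=lambda:(PR.T@sensors.read_wrist_force()).round(1)
jaws.set_gripper(.62);print(sensors.read_finger_gap(),f(),P(sensors.read_position()))
p=sensors.read_position()
arm.line_to(p+[0,0,.11],speed=.15)
arm.reach(W(-20,175,340),Rz(PY));jaws.set_gripper(0,30);print(sensors.read_time())
im,d=get_image("top");cv2.imwrite("pics/t4.png",cv2.resize(im[120:310,220:400,::-1],None,fx=3.1,fy=3.1,interpolation=cv2.INTER_CUBIC))
E
python3 chk.py
```

```text
0.6196467341317445 [ 0.5 -0.3 -0.7] [-82.7  -0.2  40.9]
16.6667
n 425 rear x -151.92578889342437 head y -28.597337271773057 24.419270744880283 tail y by x [(-90, np.float64(-2.3)), (-80, np.float64(-2.8)), (-70, np.float64(-1.6))]
head z 33.62450044832133
```

View pics/t4.png

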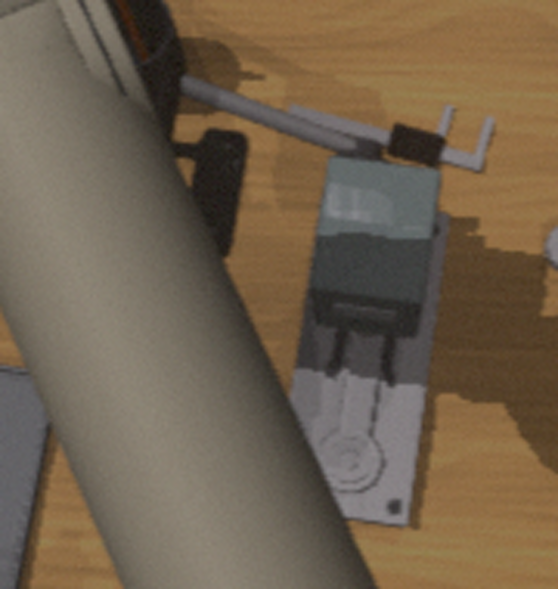

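The tag is released. Its head is at (348,460) in the crop, rear edge at press x = −152 (expected −153) and tail centred to about −2 mm. The lever is next: touch from above with closed fingers, then follow the arc.

```bash
cat >> h.py <<'E'
def LV(th,dz=0,x=42): 
    a=np.radians(35.05)-th; return W(x,20+180*np.cos(a),170+180*np.sin(a)+25+dz)
f=lambda:(PR.T@sensors.read_wrist_force()).round(1)
E
python3 - <<'E'
from h import *
R=Rz(PY)
arm.line_to(LV(0,40),R,speed=.15);arm.line_to(LV(0,12),R,speed=.1);arm.dwell(.2);print("free",f(),P(sensors.read_position()))
hit=arm.line_to(LV(0,-12),R,speed=.025,until_force=3);print("touch",hit,f(),P(sensors.read_position()),P(LV(0)),sensors.read_time())
E
```

```text
free [ 0.2  0.7 -0.2] [ 42.1 167.5 311.2]
touch True [-1.4  0.1  7.7] [ 42.  167.7 298.2] [ 42.  167.4 298.4] 18.5417
```

Contact came exactly where predicted (298.2 against 298.4 mm). Swinging the lever down.

```bash
python3 - <<'E'
from h import *
R=Rz(PY)
for th in np.arange(.1,.75,.1):
    arm.line_to(LV(th),R,speed=.1);print(round(th,2),f(),P(sensors.read_position())-P(LV(th)))
hit=arm.line_to(LV(.80,-5),R,speed=.03,until_force=30);arm.dwell(.25)
p=sensors.read_position();print(hit,f(),P(p)-P(LV(.8)),sensors.read_time())
E
```

```text
0.1 [-1.1 -0.6  8.9] [-0.1  0.6  0.8]
0.2 [-3.   1.3  9.6] [-0.1  1.1  1.2]
0.3 [-2.6  3.9  9.9] [-0.4  1.9  1.4]
0.4 [-3.9  5.1 11.5] [-0.5  2.4  1.5]
0.5 [-2.6  4.4 11.4] [-0.6  2.6  1.5]
0.6 [-3.9  4.6 11.7] [-0.7  2.8  1.6]
0.7 [-4.7  5.2 11.9] [-0.7  2.8  1.6]
False [-10.8   4.1  26.4] [-0.5  3.9 -0.2] 22.0333
```

The force doubled right at the nominal stop height, so the lever is at its stop. Easing it back up slowly.

```bash
python3 - <<'E'
from h import *
R=Rz(PY)
for th in [.8,.7,.6,.5,.4,.3,.2,.1,.05]:
    arm.line_to(LV(th),R,speed=.08);print(round(th,2),f(),P(sensors.read_position())-P(LV(th)))
arm.line_to(LV(0,1),R,speed=.03);print(f());arm.line_to(LV(0,15),R,speed=.03);arm.dwell(.2);print(f(),sensors.read_time())
arm.line_to(LV(0,45),R,speed=.15)
arm.reach(W(-83,60,300),R)
arm.reach(W(-105,0,200),R)
print(sensors.read_time());im,d=get_image("top");cv2.imwrite("pics/t5.png",cv2.resize(im[120:310,220:400,::-1],None,fx=3.1,fy=3.1,interpolation=cv2.INTER_CUBIC))
im,d=get_image("side");cv2.imwrite("pics/s5.png",cv2.resize(im[150:350,220:440,::-1],None,fx=3.3,fy=3,interpolation=cv2.INTER_CUBIC))
E
```

```text
0.8 [-4.2  6.6 11.3] [-0.6  3.5  2.9]
0.7 [-4.1  3.3 10.2] [-0.6  1.9  2.4]
0.6 [-5.1  0.2 10.1] [-0.3  0.7  2.2]
0.5 [-3.7 -1.8  9.8] [ 0.  -0.2  1.9]
0.4 [-1.6 -1.5  9. ] [ 0.4 -1.   2.1]
0.3 [ 0.  -2.8  6.2] [ 0.8 -1.6  2.4]
0.2 [ 1.1 -2.9  6.8] [ 0.7 -1.5  2.7]
0.1 [ 1.9 -2.2  5.9] [ 0.5 -1.3  2.8]
0.05 [-1.5 -1.6  5.2] [ 0.1 -1.2  2.6]
[-0.5  0.9 -1. ]
[ 0.4  0.4 -0.2] 26.4583
28.0667
```

View pics/s5.png

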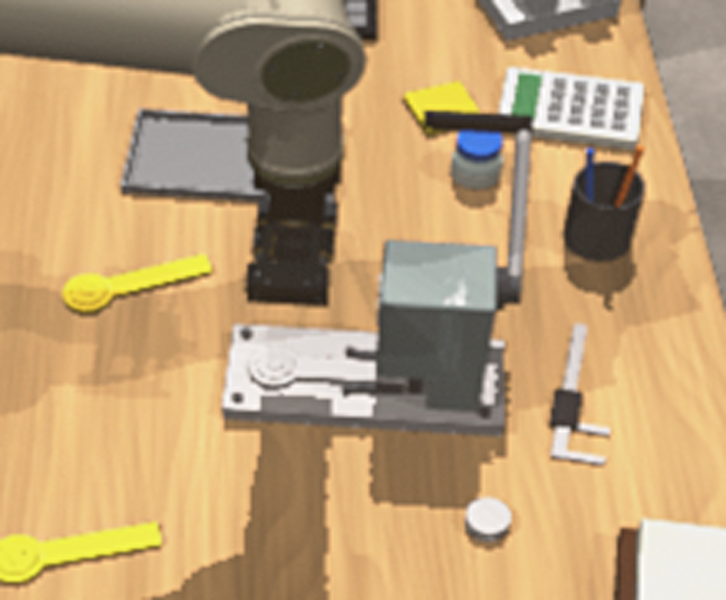

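The lever is fully up (handle at (475,120)), the tag is still in place (head at (275,365)), and the bystanders are undisturbed. Next: take the tag out, with a half-turned grasp for joint 7's range, and carry it to the tray.

```bash
python3 - <<'E'
from h import *
R=Rz(PY+180)
jaws.set_gripper(.6,30)
arm.reach(W(-84,-1,200),R)
arm.line_to(W(-84,-1,80),speed=.15);arm.line_to(W(-84,-1,42),speed=.06)
print(P(sensors.read_position()),f())
jaws.set_gripper(0,35);print(sensors.read_finger_gap(),f())
arm.line_to(W(-84,-1,42.6),speed=.02)
print(arm.line_to(W(-170,-1,42.6),speed=.06,until_force=25),P(sensors.read_position()),f())
arm.line_to(W(-170,-1,130),speed=.12);arm.dwell(.2);print("held",f(),sensors.read_finger_gap(),sensors.read_time())
E
```

```text
[-83.9  -0.8  42.1] [0.1 0.5 0.9]
0.3131463850936691 [-0.5 -0.4  1.7]
False [-169.7   -0.9   42.7] [ 0.3 -0.6 -2.8]
held [-0.3 -0.7 -2.8] 0.3116622541372394 36.95
```

```bash
python3 - <<'E'
from h import *
R=Rz(TRY+180);a=np.radians(TRY);o=TRAY-.014*np.array([np.cos(a),np.sin(a)])
arm.reach([*o,.13],R);arm.line_to([*o,.045],speed=.1);arm.dwell(.15)
hit=arm.line_to([*o,.0195],speed=.025,until_force=3);print(hit,f(),sensors.read_position(),o)
jaws.set_gripper(.6);print(sensors.read_finger_gap(),f())
p=sensors.read_position();arm.line_to(p+[0,0,.15],speed=.12)
arm.reach([.40,0.0,.35],Rz(PY+180));print(sensors.read_time())
im,d=get_image("top");cv2.imwrite("pics/t6.png",im[:,:,::-1])
C=cloud("top",d)[225:335,165:245];print("z in tray",C[50:60,38:44,2].mean())
im2,_=get_image("side");cv2.imwrite("pics/s6.png",cv2.resize(np.hstack([im[120:340,150:370],im2[120:340,230:450]])[:,:,::-1],None,fx=1.8,fy=1.8,interpolation=cv2.INTER_CUBIC))
E
```

```text
True [ 0.4 -1.   5.8] [0.43469935 0.35066431 0.02212629] [0.43482788 0.35078791]
0.5965187321052556 [ 0.5  1.  -0.5]
43.8917
z in tray 0.012498956197090235
```

View pics/s6.png

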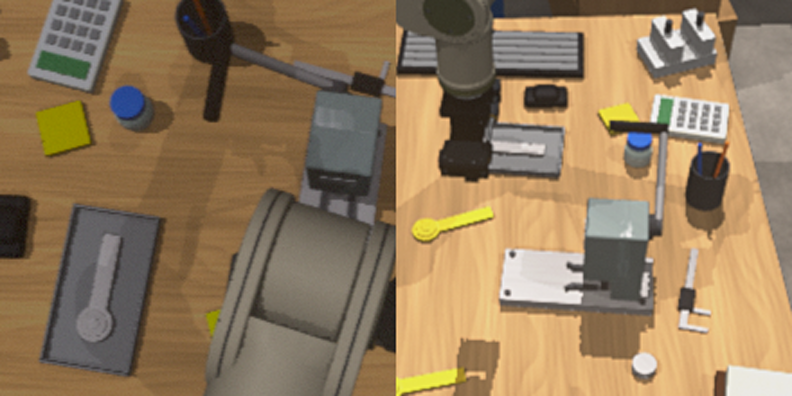

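The tag lies flat in the middle of the tray (head at (95,322), tail top 12.5 mm above the table, i.e. 13 mm expected on a 5 mm floor). The lever is up and the arm is clear.

```bash
python3 -c "
from h import *
print(f());arm.dwell(.3);arm.finish_job();print(sensors.read_time())"
```

```text
[-0.  -0.5  0.2]
the job is handed in; nothing more can be done
the job is handed in; nothing more can be done
```

The tag is marked and lying in the grey tray, and the job is handed in. The last clock reading before hand-in was 43.9 s of the allowed 72 s. No verdict is reported, so the points below are my own checks.

**What I did:** I gripped the steel tag (the two yellow ones were decoys) and slid its tail between the guides until it was blocked at the back stop, then let go. I swung the lever down with closed fingers on top of the handle and eased it back up along its arc. Then I pulled the tag out and laid it in the tray.

**Checks that agreed:**
- **Back stop:** the push was blocked twice at the same spot. After release the tag's rear edge measured x = −152 mm in the press frame, against −153 mm expected.
- **Lever down:** the force rose to 26 N within 0.2 mm of the nominal stop height, about twice the spring's 13 N.
- **Lever up:** the fingers stayed in contact all the way up, and the last picture shows it fully up.
- **Tray:** the tag lies flat near the centre, its tail top at 12.5 mm against 13 mm expected. The arm was clear, with almost no force on the wrist.
- **Bystanders:** those visible in the last picture look unmoved. I did not measure them, and the phone and short tag were out of that view.

**Checks that disagreed:**
- **Slide:** the first slide-in stopped at once on a false force trigger, because the tag was pressed onto the bed. I lifted it slightly and slid it in again.
- **Sideways position:** the tail measured about 2 mm off centre between the guides, within the 7 mm allowed.

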